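# Present the truffle dish to the customer

## Task

On this bakery counter, pick up the white dish by its bar handle with the chocolate truffle loose in it, carry it over the dark serving mat and give it about a quarter turn so that its red flag points the same way as the mat's red-striped edge, towards the customer. Keep the dish level and the truffle in the middle of it all the way, without touching the truffle, and leave everything else on the counter where it is. Finish while still holding the dish, level and still, centred about 10 cm above the mat: do not put it down or let go.

Things in the scene. Friction and masses are not known exactly. Their poses are not given: they have to be found in the camera images.
- dish: Shallow white round dish, 184 mm across, about 0.4 kg, loose, standing on the wooden riser. Origin: centre of its underside; z up, x towards its red flag. Inside, a flat middle 52 mm across lies 8 mm above the underside; from there the floor slopes up outwards at 14 degrees to the 24 mm high rim. An upright arch handle spans it along its y: two steel posts at y = +-84 mm and a dark wooden bar across the top.
- dish_grip (a point): Centre of the handle's straight horizontal top bar, 135 mm above the dish's underside, right over the dish's centre; same axes as the dish. The bar runs along y, 176 mm long, 12 mm wide (along x) and 16 mm tall; 79 mm of free air between it and the truffle.
- dish_well (a point): Centre of the flat middle of the dish, on its inner floor; same axes as the dish.
- dish_flag (a point): Centre of the small upright red flag fixed on the dish's rim, 34 mm wide, 34 mm high, 4 mm thick; it stands 90 mm from the dish's axis along the dish's +x, with a red patch painted on the dish just inside it.
- ball_center (a point): Centre of the loose round dark-brown truffle, 40 mm diameter, about 40 g, in the flat middle of the dish; it rolls off when the dish tilts more than about 5 degrees or is jerked.
- ball: The same truffle as a body; its origin is a point on its surface and its axes turn as it rolls, so use ball_center for its place.
- mat: Dark serving mat fixed on the counter, 220 mm along its x, 200 mm along its y, 4 mm thick, with a red stripe along its +x edge (the customer's side). Origin: centre of its underside; x points to the striped edge. It may be at the robot's left or right.
- riser: Fixed wooden riser board under the dish, 200 x 200 mm, 20 mm high. Origin: centre of its underside.
- cup: Bystander, to be left alone: open blue cup, 72 mm across the rim, 70 mm high. Origin: centre of its underside.
- loaf: Bystander, to be left alone: brown bread loaf, 200 mm long, 76 mm wide, 74 mm high, long axis = its x. Origin: centre of its underside.
- jar: Bystander, to be left alone: closed amber jar with a yellow cap, 68 mm across, 85 mm high. Origin: centre of its underside.
- carton: Bystander, to be left alone: closed cardboard cake carton, 100 x 100 x 70 mm. Origin: centre of its underside.
- spatula: Bystander, to be left alone: spatula lying flat, handle towards its -x. Origin: centre of its underside.
- plate: Bystander, to be left alone: empty white plate, 160 mm across, 20 mm high, no handle. Origin: centre of its underside.
- shaker: Bystander, to be left alone: steel shaker can, 56 mm across, 110 mm high. Origin: centre of its underside.
Mind the look-alikes: they are no part of the job. There is more than one size of the dish; the job needs the smaller. What is shaped like the ball but purple is not meant.

How it is judged (in metres and radians):
On the way, in this order (a step that is already met when the one before it is completed fails the run):
1. the dish is lifted clear of the riser by the gripper (contact force between dish and the fingers above 1 N and height (world z) of dish above 0.045 m), for 0.2 s.
2. the dish is held over the mat, its flag turned to the striped side, the truffle in the middle (contact force between dish and the fingers above 1 N and horizontal distance between dish and mat below 0.04 m and height (world z) of dish between 0.06 and 0.16 m and angle between the x axis of dish and the x axis of mat, either way round below 0.26 rad and x of dish_flag in the frame of mat above 0.03 m and angle between dish's own z axis and vertical below 0.12 rad and distance between ball_center and dish_well below 0.034 m), for 0.3 s.
At the end, for the whole second after the job is handed in: The gripper holds the dish still and level (0.12 rad), underside 60 to 160 mm above the counter, centre within 40 mm of the mat's centre from above, flag within 0.26 rad of the mat's +x, and the truffle in the middle (its centre within 34 mm of the centre of the inner floor: about 27 mm off-centre) (all of step 2 and linear speed of dish below 0.03 m/s and angular speed of dish below 0.2 rad/s and linear speed of ball below 0.06 m/s); the arm keeps its last pose, push and grip.
It fails at once if the truffle rolls well away from the dish's middle (more than 35 mm off-centre) (horizontal distance between ball_center and dish_well above 0.035 m).
It fails at once if the dish is tipped by more than 0.25 rad (angle between dish's own z axis and vertical above 0.25 rad).
It fails at once if the truffle is touched by the robot (contact force between ball and the fingers above 0.3 N or contact force between ball and the arm above 0.3 N).
It fails at once if a bystander is shifted by more than 30 mm (distance of any of cup, loaf, jar, carton, spatula, plate, shaker from where it was at the start of the episode above 0.03 m).
It also fails if it takes over 51 s, if anything falls off the work surface, if the arm or the gripper's body presses on something with over 40 N, if the wrist force passes 120 N, or if a joint passes its speed limit or range.

## Robot

A 7-joint arm with a two-finger parallel gripper is mounted at the origin on the work surface. World frame = base frame: x ahead of the robot, y to its left, z up, the work surface at z = 0. Lengths are in m, angles in degrees, forces in N, time in s.
With the tool pointing down it reaches from about 0.4 to 0.85 m from the base axis. Payload 6.9 kg.
Tool frame: the origin (TCP) lies at the very end of the fingers, on their centre line; the grasp point (between the pads) lies 19 mm behind it (r.grasp_offset is the distance from the TCP to the grasp point, in m); z points along the fingers, y is the direction in which the jaws open and shut (so a half turn about z gives the same grasp; the last joint's range is limited). The gripper opens to 85 mm and grips with 20 to 120 N. Pads are 22 mm wide; open, the fingers measure 114 mm over their backs; the gripper's body (76 mm by 85 mm) begins 54 mm behind the grasp point. The pads swing forward as they close: fully open they stand 13 mm farther back than shut.
Start: joints at [-57.382, 29.078, -13.613, 85.955, 7.202, 65.827, -8.869], TCP at [0.28, 0.559, 0.205] pointing down, gripper open.
Joint ranges: [-176.47, 176.47], [-13.61, 117.27], [-81.72, 77.17], [0.22, 143.17], [-87.28, 267.28], [10, 112.55], [-165.47, 165.47]. Speed limits (degrees/s): [136.94, 136.94, 180, 180, 180, 180, 180].

## Interface

Orientations are given as [roll, pitch, yaw] about the fixed x, y, z axes, in that order (R = Rz(yaw) Ry(pitch) Rx(roll)).
In Python, from workcell import r gives the robot as it stands.
- The arm moves only by the tool carry_out, never from a script. Its argument "deltas" is one flat list of numbers, 7 for each row, row after row: the turn, a rotation vector about the world's x, y, z in degrees, then the shift along the world's x, y, z in m, then the finger opening in m, from 0 to 0.0854. A call has 1 to 12 rows; each row is the pose to reach, as a shift and turn from the pose measured when the call began; what a row does not reach only later rows make up. A row lasts 1/12 s, in which the tool goes at most 41.7 mm and 7.16 degrees, less where a joint would pass 70% of its speed; a pose out of reach is approached as far as the arm can. A call with a gripper value outside its range is refused whole. The fingers move at their own pace and stop on an object; "grip_force" is the grip in N (left out, the last holds). Time passes only in rows, so rows that repeat a pose let the fingers close. It gives the time, the measured TCP pose, the force and the opening at its end, in the units of the state.
- r.observe(): the state, without advancing time (a new reading comes with each control period).
- r.get_image(name): name is "scene" or "top" or "wrist"; returns the picture (420x560x3 uint8, red, green, blue); there is no depth.
- r.get_calibration(name): a dict with "vertical_fov" (degrees; the focal length in pixels is half the picture's height over the tangent of half this angle, whatever the lens; pixels are square), "cx", "cy" (the principal point, pixels), "xyz" and "orientation" of the camera in the world; the wrist camera has in their place "hand_eye" (4x4, takes a point from camera to tool coordinates, whose origin is the TCP and whose axes are the flange's). Camera axes: x right, y up, looking along -z (the intrinsics and any distortion apply to the point x, -y, -z); pixel columns grow to the right and rows downward; lengths in m; the calibration is good to about 2 mm. A picture is of the moment at which its call begins: read the wrist's pose just before it. get_calibration takes no time and is no camera call.
- r.finish_job(): hands the job in, once; it reports no verdict.
The state is a dict: "clock": time; "joints": joint angles; "dq": joint speeds; "tau": joint torques, N m; "ee_pos": TCP position; "orientation": TCP orientation; "force": force on the tool from outside, world axes, zero at the start; "torque": the same for the moment, N m; "grip_width": opening from 0.0 (shut) to 1.0 (fully open).
Only numpy, scipy, OpenCV 4.12 (cv2) and the standard library are available. Lean on these libraries where they do the work, as an engineer would, in place of code of your own. Each camera call takes 0.05 s, during which the arm holds its last target. There are 200 camera calls.

## Working session

There is one attempt and no reset: what is moved stays moved. The work goes in short steps, Python scripts to look and compute and a tool call to move; the robot and the scene stay as the last step left them, time stands still between calls to the robot, and variables do not carry over. Pictures are saved under pics/ and viewed, about 8 in all and at most 12, crops included, and the job is handed in when it is done.

Besides the shell and the picture viewer there is one more tool, called after "Emit:" as name(argument=value, ...), one argument or row to a line, values as JSON. carry_out: Moves the arm, as the interface text tells. Its arguments: {"type":"object","properties":{"deltas":{"type":"array","items":{"type":"number"}},"grip_force":{"type":"number"}},"required":["deltas"]}

```bash
ls; mkdir -p pics; python3 - <<'E'
from workcell import r
import cv2
print(r.observe())
for n in("scene","top","wrist"):
    print(n,r.get_calibration(n)); cv2.imwrite(f"pics/{n}0.png",r.get_image(n)[:,:,::-1])
E
```

```text
pics
{'clock': 0.0, 'joints': array([-57.38388201,  29.12525054, -13.60847401,  86.00886003,
         7.20178277,  65.82744716,  -8.86738095]), 'dq': array([-0.0107424 ,  0.0153694 , -0.08058134,  0.00806013, -0.12559754,
       -0.05676704,  0.03783491]), 'tau': array([-2.34516619e-04, -6.20600224e+01, -2.18714990e+00, -2.49658746e+01,
        1.25561180e-02,  1.19739145e-02, -1.13341025e-05]), 'ee_pos': array([0.27939809, 0.5584521 , 0.20443151]), 'orientation': array([-1.79897223e+02,  2.11372145e-03,  1.53430890e+02]), 'force': array([-0.25739799, -0.5731654 , -0.06142482]), 'torque': array([-0.01689969,  0.04950102,  0.04971718]), 'grip_width': 0.9986255775607165}
scene {'vertical_fov': 56.792267057637275, 'cx': 281.2384717112685, 'cy': 208.8928284739799, 'xyz': array([1.08747233, 0.45436118, 0.81207546]), 'orientation': array([ 48.75440526,  -0.81901355, 128.45119405])}
top {'vertical_fov': 53.436122632179035, 'cx': 277.790016380907, 'cy': 211.79734096146672, 'xyz': array([ 0.29809475, -0.02417528,  1.23907702]), 'orientation': array([  8.0254683 ,   1.41273503, -88.83293169])}
wrist {'vertical_fov': 69.04088249459816, 'cx': 279.66441326267903, 'cy': 210.7598505595384, 'hand_eye': array([[ 5.20148182e-04,  9.60229865e-01,  2.79210200e-01,
         7.08609834e-02],
       [ 9.99999794e-01, -3.94665352e-04, -5.05635599e-04,
         2.55231072e-04],
       [-3.75331811e-04,  2.79210406e-01, -9.60229873e-01,
        -1.69399185e-01],
       [ 0.00000000e+00,  0.00000000e+00,  0.00000000e+00,
         1.00000000e+00]])}
```

View pics/top0.png

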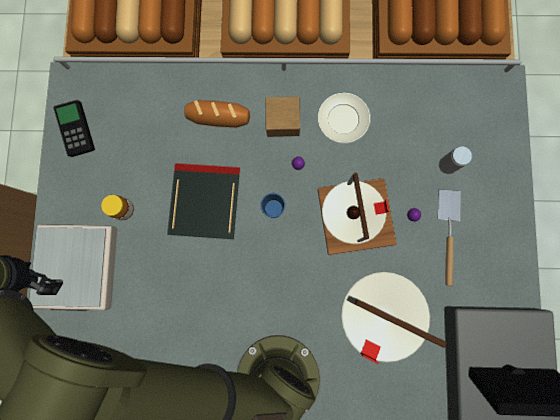

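View pics/scene0.png

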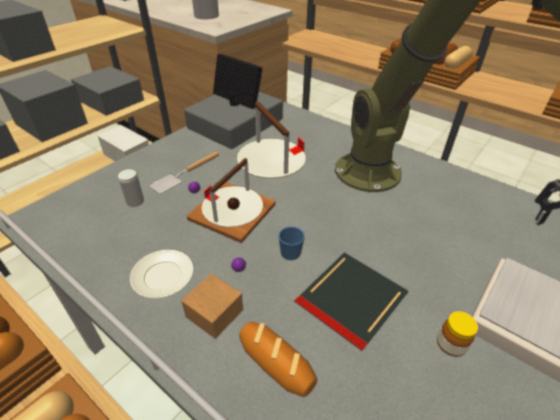

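The top view shows the small dish at about (353,212) on its riser, with its flag pointing right (380,208). The mat is at (205,202) with its stripe at the top edge (+x). The larger decoy dish is at (386,317). The scene view agrees, so I'll measure now.

```bash
cat > h.py <<'E'
import numpy as np,cv2
from scipy.spatial.transform import Rotation as Ro
from workcell import r
def cam(n,pose=None):
    c=r.get_calibration(n); f=210/np.tan(np.radians(c["vertical_fov"]/2))
    if n=="wrist":
        p,o=pose; R=Ro.from_euler("xyz",o,degrees=True).as_matrix(); H=c["hand_eye"]
        return f,c["cx"],c["cy"],p+R@H[:3,3],R@H[:3,:3]
    return f,c["cx"],c["cy"],np.array(c["xyz"]),Ro.from_euler("xyz",c["orientation"],degrees=True).as_matrix()
def ray(C,uv,z):
    f,cx,cy,o,R=C; uv=np.atleast_2d(uv).astype(float)
    d=np.c_[(uv[:,0]-cx)/f,-(uv[:,1]-cy)/f,-np.ones(len(uv))]@R.T
    return o+d*((z-o[2])/d[:,2])[:,None]
def blobs(m,amin=30):
    cs,_=cv2.findContours(m.astype(np.uint8),cv2.RETR_EXTERNAL,cv2.CHAIN_APPROX_NONE)
    return [c for c in cs if cv2.contourArea(c)>=amin]
def red(im):
    a=im.astype(int); return (a[...,0]>120)&(a[...,1]<60)&(a[...,2]<60)
E
python3 - <<'E'
from h import *
np.set_printoptions(precision=4,suppress=True)
for n in("top","scene"):
    im=cv2.imread(f"pics/{n}0.png")[:,:,::-1]; C=cam(n); a=im.astype(int)
    print(n)
    for c in blobs(red(im)): 
        M=cv2.moments(c);u=[M['m10']/M['m00'],M['m01']/M['m00']]
        print(" red",np.round(u),M['m00'],ray(C,u,.004)[0],ray(C,u,.05)[0])
    white=(a.min(2)>150)&(np.ptp(a,2)<50)
    white=cv2.morphologyEx(white.astype(np.uint8),cv2.MORPH_CLOSE,np.ones((9,9)))
    for c in blobs(white,800):
        h=cv2.convexHull(c)[:,0]; p=ray(C,h,.044)[:,:2].astype(np.float32); (x,y),rad=cv2.minEnclosingCircle(p)
        print(" white",h.mean(0),x,y,rad)
    dark=(a.max(2)<62)
    for c in blobs(dark,1000):
        q=ray(C,c[:,0],.004)[:,:2].astype(np.float32); print(" dark",c[:,0].mean(0),cv2.minAreaRect(q))
    brown=(a[...,0]-a[...,2]>25)&(a[...,0]>80)&(a[...,0]<190)&(a[...,1]>50)
    for c in blobs(brown,800):
        q=ray(C,c[:,0],.02)[:,:2].astype(np.float32); print(" brown",c[:,0].mean(0),cv2.minAreaRect(q))
im=cv2.imread("pics/top0.png")[150:270,160:420]
cv2.imwrite("pics/crop.png",cv2.resize(im,None,fx=3,fy=3,interpolation=cv2.INTER_CUBIC))
E
```

```text
top
 red [370. 351.] 216.5 [ 0.0775 -0.2617  0.004 ] [ 0.0857 -0.2528  0.05  ]
 red [379. 208.] 81.5 [ 0.4888 -0.2926  0.004 ] [ 0.4817 -0.2826  0.05  ]
 red [207. 168.] 327.5 [0.6018 0.229  0.004 ] [0.5905 0.2196 0.05  ]
 white [386.9474 312.8947] 0.1791153848171234 -0.29487571120262146 0.12238932400941849
 white [ 69.25   263.5625] 0.2975728213787079 0.6018496751785278 0.15716229379177094
 white [352.9143 215.0857] 0.47095707058906555 -0.20995685458183289 0.0916067585349083
 white [343.4231 117.2692] 0.7537519931793213 -0.18120776116847992 0.07846827059984207
 white [279.5 139. ] 0.6483980417251587 0.031110405921936035 0.9971205592155457
 dark [519.3458 389.0375] ((-0.01750955730676651, -0.6579054594039917), (0.25112593173980713, 0.13180170953273773), 88.87236022949219)
 dark [472.1726 340.0922] ((0.053769275546073914, -0.6148518919944763), (0.3066328167915344, 0.28586989641189575), 0.023536715656518936)
 dark [162.7924 365.8661] ((0.05446022003889084, 0.3912477493286133), (1.013152837753296, 0.2911287844181061), 73.82172393798828)
 dark [203.3898 204.7008] ((0.49127280712127686, 0
[... 3595 characters left out ...]
196315050125), 2.0179598331451416)
 brown [489.0086 329.7986] ((0.34948012232780457, 0.49059948325157166), (0.31843239068984985, 0.24823372066020966), 36.24592971801758)
 brown [229.3718 204.9337] ((0.3984321355819702, -0.24452579021453857), (0.36426272988319397, 0.24266467988491058), 9.33525276184082)
 brown [505.5997  68.5722] ((-1.7702898979187012, -0.0167275071144104), (2.464561700820923, 0.614349365234375), 10.02256965637207)
 brown [266.4463  44.4134] ((-0.8914480805397034, -0.9439182281494141), (2.0484635829925537, 2.2481791973114014), 42.000858306884766)
 brown [74.6908 86.0921] ((-0.014164388179779053, -1.9104127883911133), (2.482231855392456, 0.8109577298164368), 61.86803436279297)
```

View pics/crop.png

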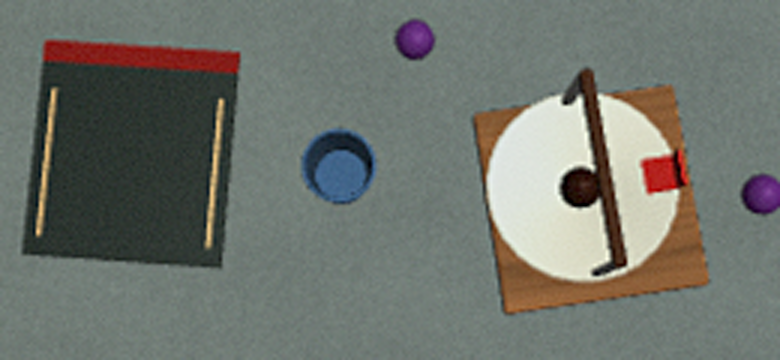

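Emit:
carry_out(
  deltas=[0,0,-6,0.015,-0.02,0.03,0.085,0,0,-12,0.03,-0.05,0.06,0.085,0,0,-18,0.045,-0.085,0.08,0.085,0,0,-24,0.06,-0.12,0.1,0.085,0,0,-30,0.075,-0.155,0.12,0.085,0,0,-36,0.09,-0.19,0.13,0.085,0,0,-42,0.105,-0.225,0.13,0.085,0,0,-48,0.12,-0.26,0.13,0.085,0,0,-54,0.135,-0.295,0.13,0.085,0,0,-60,0.15,-0.33,0.13,0.085,0,0,-66,0.16,-0.36,0.13,0.085,0,0,-72,0.17,-0.39,0.13,0.085],
)

```text
clock: 1.15
ee_pos: [0.4497, 0.1665, 0.3346]
orientation: [-179.9, 0.0, 81.1]
force: [1.4, 0.2, 0.0]
grip_width: 0.995
```

```bash
python3 - <<'E'
from h import *
C=cam("top")
p=ray(C,[[355.7,174],[366.3,237.3]],.163);d=p[1]-p[0];print(p,np.hypot(*d[:2]),p.mean(0),np.degrees(np.arctan2(-d[1],-d[0]))-90)
s=r.observe();print(s["clock"],s["ee_pos"],s["orientation"],s["joints"])
E
```

```text
[[ 0.55299703 -0.19720179  0.163     ]
 [ 0.38696178 -0.22339001  0.163     ]] 0.16808785881861463 [ 0.46997941 -0.2102959   0.163     ] -81.03676033839001
1.15 [0.44971829 0.16648038 0.33459383] [-1.79918415e+02  6.83697663e-03  8.10760202e+01] [-30.73926531  10.94922622   9.49042386  93.16182632  -1.88506704
  76.1163851  -29.88771794]
```

Emit:
carry_out(
  deltas=[0,0,-6,0.002,-0.032,0,0.085,0,0,-12,0.004,-0.064,0,0.085,0,0,-18,0.006,-0.096,0,0.085,0,0,-24,0.008,-0.128,0,0.085,0,0,-30,0.01,-0.16,0,0.085,0,0,-36,0.012,-0.192,0,0.085,0,0,-42,0.014,-0.224,0,0.085,0,0,-48,0.016,-0.256,0,0.085,0,0,-54,0.018,-0.288,0,0.085,0,0,-60,0.02,-0.32,0,0.085,0,0,-66,0.021,-0.35,-0.01,0.085,0,0,-72,0.021,-0.376,-0.02,0.085],
)

```text
clock: 2.15
ee_pos: [0.4706, -0.2118, 0.3147]
orientation: [-180.0, -0.0, 8.7]
force: [0.5, -0.4, -0.1]
grip_width: 0.993
```

Emit:
carry_out(
  deltas=[0,0,0,0,0,0,0.085,0,0,0,0,0,0,0.085],
)

```text
clock: 2.32
ee_pos: [0.4698, -0.2131, 0.3139]
orientation: [-180.0, 0.1, 8.6]
force: [0.5, 0.9, 0.2]
grip_width: 0.992
```

```bash
python3 - <<'E'
from h import *
s=r.observe();print(s["clock"],s["ee_pos"],s["orientation"],s["joints"])
im=r.get_image("wrist");cv2.imwrite("pics/w1.png",im[:,:,::-1])
cv2.imwrite("pics/t1.png",r.get_image("top")[:,:,::-1])
np.save("pose1.npy",[s["ee_pos"],s["orientation"]])
E
```

```text
2.3167 [ 0.46977348 -0.21314012  0.31391101] [-1.79970157e+02  6.30076345e-02  8.56294495e+00] [ -2.52567969  17.03808007  33.80968692  91.16892548  -9.70899419
  74.82418574 -48.75581944]
```

View pics/w1.png

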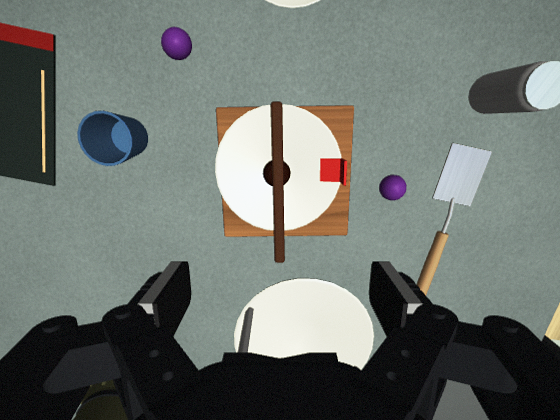

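The wrist view shows the bar from (277,102) to (280,262), with the flag to the right, almost parallel to the tool's x.

```bash
python3 - <<'E'
from h import *
P=np.load("pose1.npy");C=cam("wrist",P)
p=ray(C,[[277,101],[280,262.5]],.163);d=p[0]-p[1];print(p,np.hypot(*d[:2]),p.mean(0),np.degrees(np.arctan2(d[1],d[0]))-90)
im=cv2.imread("pics/w1.png")[:,:,::-1].astype(int)
w=((im.min(2)>150)&(np.ptp(im,2)<50)).astype(np.uint8);w[260:]=0
for c in blobs(cv2.morphologyEx(w,cv2.MORPH_CLOSE,np.ones((19,19))),5000):
    print(cv2.minEnclosingCircle(ray(C,cv2.convexHull(c)[:,0],.044)[:,:2].astype(np.float32)))
print(ray(C,[276.5,173],.048))
E
```

```text
[[ 0.55921657 -0.19663039  0.163     ]
 [ 0.3865744  -0.22577211  0.163     ]] 0.17508442967644042 [ 0.47289548 -0.21120125  0.163     ] -80.4188814673874
((0.47294190526008606, -0.20987196266651154), 0.0919906422495842)
[[ 0.46960875 -0.20812711  0.048     ]]
```

Emit:
carry_out(
  deltas=[0,0,1,0.003,0.0025,-0.02,0.085,0,0,1,0.003,0.0025,-0.04,0.085,0,0,1,0.003,0.0025,-0.06,0.085,0,0,1,0.003,0.0025,-0.08,0.085,0,0,1,0.003,0.0025,-0.1,0.085,0,0,1,0.003,0.0025,-0.12,0.085,0,0,1,0.003,0.0025,-0.14,0.085,0,0,1,0.003,0.0025,-0.155,0.085,0,0,1,0.003,0.0025,-0.168,0.085,0,0,1,0.003,0.0025,-0.178,0.085,0,0,1,0.003,0.0025,-0.178,0.085,0,0,1,0.003,0.0025,-0.178,0.085],
)

```text
clock: 3.42
ee_pos: [0.4742, -0.2074, 0.1368]
orientation: [-179.9, -0.0, 10.0]
force: [0.2, -0.3, -0.0]
grip_width: 0.996
```

```bash
python3 - <<'E'
from h import *
s=r.observe();print(s["clock"],s["ee_pos"],s["orientation"],s["force"])
cv2.imwrite("pics/w2.png",r.get_image("wrist")[:,:,::-1])
E
```

```text
3.4167 [ 0.47417428 -0.20743679  0.13678776] [-1.79900016e+02 -3.89652949e-02  9.97122194e+00] [ 0.20676111 -0.31262858 -0.04863199]
```

View pics/w2.png

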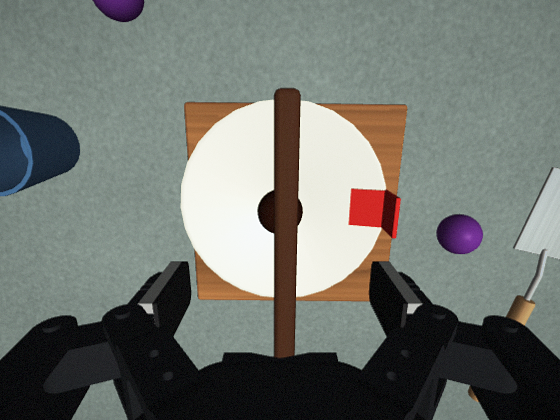

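The fingers straddle the bar, which runs from (287,90) to (285,355). I'll check how well it is centred between the jaws.

```bash
python3 - <<'E'
from h import *
im=cv2.imread("pics/w2.png")[:,:,::-1].astype(int)
s=r.observe();p0,o=s["ee_pos"],s["orientation"];C=cam("wrist",(p0,o));R=Ro.from_euler("xyz",o,degrees=True).as_matrix()
for v in(110,150,250,290):
    u=np.where((im[v,270:305].max(1)<110))[0]+270
    if v==250 or v==290: pass
    print(v,u.min(),u.max(),(ray(C,[[u.min(),v],[u.max(),v]],.160).mean(0)-p0)@R)
print(p0,o,ray(C,[287,89],.163))
E
```

```text
110 274 299 [ 0.0764882   0.00292993 -0.02259753]
150 274 298 [ 0.05849925  0.00281466 -0.02262585]
250 274 296 [ 0.00732556  0.00261669 -0.02270652]
290 274 295 [-0.01608235  0.00247203 -0.02274337]
[ 0.474432   -0.2079322   0.13728464] [-1.79940931e+02 -9.05557212e-02  9.94088925e+00] [[ 0.55879451 -0.19624813  0.163     ]]
```

Emit:
carry_out(
  deltas=[0,0,-0.3,-0.0015,-0.0027,-0.001,0.06,0,0,-0.3,-0.0015,-0.0027,-0.001,0.045,0,0,-0.3,-0.0015,-0.0027,-0.001,0.035,0,0,-0.3,-0.0015,-0.0027,-0.001,0.03,0,0,-0.3,-0.0015,-0.0027,-0.001,0.025,0,0,-0.3,-0.0015,-0.0027,-0.001,0.021,0,0,-0.3,-0.0015,-0.0027,-0.001,0.018,0,0,-0.3,-0.0015,-0.0027,-0.001,0.015,0,0,-0.3,-0.0015,-0.0027,-0.001,0.013,0,0,-0.3,-0.0015,-0.0027,-0.001,0.011,0,0,-0.3,-0.0015,-0.0027,-0.001,0.009,0,0,-0.3,-0.0015,-0.0027,-0.001,0.006],
  grip_force=60,
)

```text
clock: 4.47
ee_pos: [0.473, -0.2105, 0.1364]
orientation: [-179.9, -0.1, 9.6]
force: [-0.2, 1.1, 2.4]
grip_width: 0.081
```

Emit:
carry_out(
  deltas=[0,0,0,0,0,0,0,0,0,0,0,0,0,0,0,0,0,0,0,0,0,0,0,0,0,0,0,0],
)

```text
clock: 4.8
ee_pos: [0.4729, -0.2105, 0.1364]
orientation: [-179.9, -0.1, 9.6]
force: [-1.1, 0.5, 1.7]
grip_width: 0.081
```

```bash
python3 - <<'E'
from h import *
s=r.observe();print(s)
cv2.imwrite("pics/w3.png",r.get_image("wrist")[:,:,::-1])
E
```

```text
{'clock': 4.8, 'joints': array([  1.11450415,  26.07420227,  29.70683263, 108.14849047,
       -16.67644337,  50.01145195, -41.21506008]), 'dq': array([-0.01140432,  0.05823068,  0.06865778, -0.05018502, -0.03270404,
       -0.12602366,  0.05440825]), 'tau': array([ 2.09919275e-01, -4.85918498e+01,  6.54282063e+00, -2.01948774e+01,
        5.98962419e-02, -3.11316792e-01,  1.18723841e-03]), 'ee_pos': array([ 0.47293602, -0.21045538,  0.13643731]), 'orientation': array([-1.79922872e+02, -9.68196894e-02,  9.64582080e+00]), 'force': array([-1.13074854,  0.53953551,  1.72882205]), 'torque': array([0.14639964, 0.121846  , 0.00636051]), 'grip_width': 0.08122751127082882}
```

View pics/w3.png

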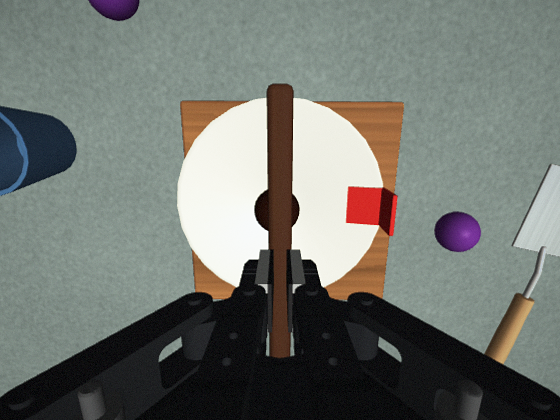

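The jaws are closed on the bar and the truffle hasn't moved. I'll lift gently.

Emit:
carry_out(
  deltas=[0,0,0,0,0,0.001,0,0,0,0,0,0,0.003,0,0,0,0,0,0,0.006,0,0,0,0,0,0,0.01,0,0,0,0,0,0,0.015,0,0,0,0,0,0,0.02,0,0,0,0,0,0,0.025,0,0,0,0,0,0,0.03,0,0,0,0,0,0,0.034,0,0,0,0,0,0,0.037,0,0,0,0,0,0,0.039,0,0,0,0,0,0,0.04,0],
  grip_force=70,
)

```text
clock: 5.85
ee_pos: [0.473, -0.2105, 0.1767]
orientation: [-179.9, -0.1, 9.7]
force: [0.5, 0.4, -0.5]
grip_width: 0.002
```

```bash
python3 - <<'E'
from h import *
s=r.observe();print(s["clock"],s["ee_pos"],s["orientation"],s["force"],s["torque"],s["grip_width"])
a=r.get_image("wrist")[:,:,::-1];b=r.get_image("scene")[100:310,100:380,::-1]
cv2.imwrite("pics/w4.png",np.hstack([cv2.resize(a,(400,300)),cv2.resize(b,(400,300))]))
E
```

```text
5.85 [ 0.47299313 -0.21045568  0.1767325 ] [-1.79929513e+02 -1.10332085e-01  9.65142026e+00] [ 0.53789151  0.3676185  -0.48592817] [-0.0339125  -0.00947578  0.02304779] 0.0016218319696534882
```

View pics/w4.png

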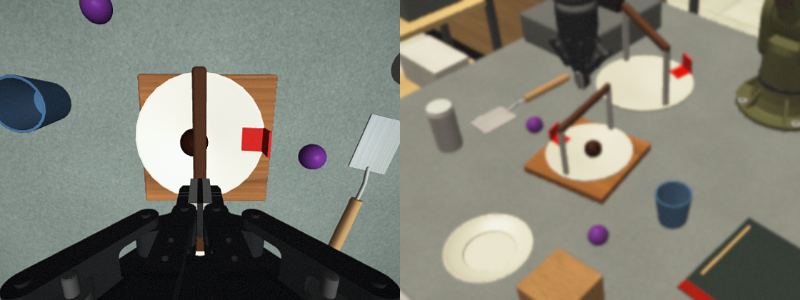

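The jaws closed fully (grip width 0.002) and the dish is still on the riser, upright, with the truffle central. So the grip slid off the top of the bar. I'll check the bar's height by projecting its ends into the scene view.

```bash
cat >> h.py <<'E'
def proj(C,X):
    f,cx,cy,o,R=C; q=(np.atleast_2d(X)-o)@R
    return np.c_[cx+f*q[:,0]/-q[:,2],cy-f*q[:,1]/-q[:,2]]
E
python3 - <<'E'
from h import *
C=cam("scene"); b=cv2.imread("pics/scene0.png")
x0,y0,k=180,130,6
im=cv2.resize(b[y0:y0+95,x0:x0+120],None,fx=k,fy=k,interpolation=cv2.INTER_CUBIC)
u=np.array([np.cos(np.radians(9.6)),np.sin(np.radians(9.6))])
c=np.array([.4725,-.2105])
for z,col in((.163,(0,255,0)),(.155,(255,255,0)),(.147,(255,0,255)),(.02+.024,(0,160,255))):
    L=.088 if z>.1 else .092
    p=proj(C,[np.r_[c+L*u,z],np.r_[c-L*u,z]]);print(z,p.round(1).tolist())
    q=((p-[x0,y0]+.5)*k).astype(int); cv2.line(im,tuple(q[0].tolist()),tuple(q[1].tolist()),col,1)
cv2.imwrite("pics/c5.png",im)
s=r.observe();W=cam("wrist",(s["ee_pos"],s["orientation"]))
print("tcp,grasp px",proj(W,[s["ee_pos"],s["ee_pos"]+[0,0,.019]]))
E
```

```text
0.163 [[210.4, 189.0], [246.0, 157.2]]
0.155 [[210.7, 191.4], [246.1, 159.5]]
0.147 [[211.0, 193.7], [246.2, 161.7]]
0.044 [[213.9, 222.3], [248.4, 188.0]]
tcp,grasp px [[279.94252013 246.01367659]
 [279.90917372 259.74182181]]
```

View pics/c5.png

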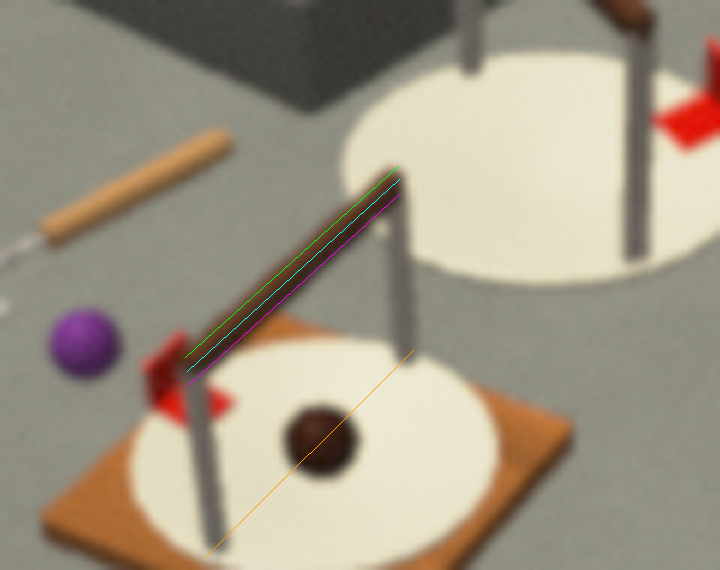

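The heights agree: the bar centre is at about 0.155. The earlier stop at about 7 mm opening suggests the jaws only pinched the bar's upper edge. I'll open, re-measure, and grasp lower.

Emit:
carry_out(
  deltas=[0,0,0,0,0,0.02,0.085,0,0,0,0,0,0.04,0.085,0,0,0,0,0,0.06,0.085,0,0,0,0,0,0.08,0.085,0,0,0,0,0,0.1,0.085,0,0,0,0,0,0.12,0.085,0,0,0,0,0,0.12,0.085,0,0,0,0,0,0.12,0.085,0,0,0,0,0,0.12,0.085],
)

```text
clock: 6.7
ee_pos: [0.4726, -0.2101, 0.2957]
orientation: [-179.9, -0.0, 9.7]
force: [-0.2, 0.5, 0.1]
grip_width: 0.996
```

```bash
cat > m.py <<'E'
from h import *
s=r.observe();p0,o=s["ee_pos"],s["orientation"];print(s["clock"],p0,o,s["grip_width"])
im=r.get_image("wrist");cv2.imwrite("pics/w6.png",im[:,:,::-1]);im=im.astype(int);C=cam("wrist",(p0,o))
w=((im.min(2)>150)&(np.ptp(im,2)<50)).astype(np.uint8);w[255:]=0
for c in blobs(cv2.morphologyEx(w,cv2.MORPH_CLOSE,np.ones((21,21))),5000):
    print("rim",cv2.minEnclosingCircle(ray(C,cv2.convexHull(c)[:,0],.044)[:,:2].astype(np.float32)))
d=((im.max(2)<90)&(im[...,0]>im[...,2]+8)).astype(np.uint8)
for c in blobs(d,300):
    q=ray(C,c[:,0],.163)[:,:2].astype(np.float32);print("dark",c[:,0].mean(0),cv2.minAreaRect(q))
for v in range(105,260,15):
    u=np.where(d[v,250:310])[0]+250
    if len(u): m=ray(C,[u.mean(),v],.163)[0];print(v,u.min(),u.max(),m[:2])
E
python3 m.py
```

```text
6.7 [ 0.47260868 -0.21014675  0.29566967] [-1.79883593e+02 -4.67311506e-02  9.65389153e+00] 0.9956893904937201
rim ((0.4727657735347748, -0.2098509818315506), 0.0921047031879425)
dark [ 97.26035503 413.73372781] ((0.15244214236736298, -0.029378138482570648), (0.021401451900601387, 0.06796356290578842), 9.860780715942383)
dark [ 99.65178571 392.42857143] ((0.18806792795658112, -0.028239432722330093), (0.03003724478185177, 0.047311313450336456), 13.826976776123047)
dark [279.08077994 187.7270195 ] ((0.4721822738647461, -0.2044806331396103), (0.1737671047449112, 0.027032975107431412), 9.75991439819336)
105 275 284 [ 0.55780072 -0.19494105]
120 274 285 [ 0.54453032 -0.19720348]
135 275 285 [ 0.53098765 -0.19999985]
150 275 285 [ 0.51699779 -0.20239151]
165 269 285 [ 0.50212613 -0.20192854]
180 261 288 [ 0.48692592 -0.20194616]
195 275 285 [ 0.47266879 -0.20996986]
210 276 285 [ 0.4571369  -0.21314745]
225 276 285 [ 0.44106765 -0.21590215]
240 275 285 [ 0.42443717 -0.2182154 ]
255 276 285 [ 0.40749339 -0.22165769]
```

Emit:
carry_out(
  deltas=[0,0,0.2,0,0,-0.02,0.085,0,0,0.2,0,0,-0.045,0.085,0,0,0.2,0,0,-0.07,0.085,0,0,0.2,0,0,-0.095,0.085,0,0,0.2,0,0,-0.12,0.085,0,0,0.2,0,0,-0.14,0.07,0,0,0.2,0,0,-0.155,0.06,0,0,0.2,0,0,-0.164,0.05,0,0,0.2,0,0,-0.169,0.04,0,0,0.2,0,0,-0.169,0.035,0,0,0.2,0,0,-0.169,0.03,0,0,0.2,0,0,-0.169,0.025],
)

```text
clock: 7.75
ee_pos: [0.4729, -0.2104, 0.1272]
orientation: [-179.9, -0.1, 9.8]
force: [-0.5, 0.1, 0.3]
grip_width: 0.292
```

Emit:
carry_out(
  deltas=[0,0,0,0,0,0,0.021,0,0,0,0,0,0,0.018,0,0,0,0,0,0,0.016,0,0,0,0,0,0,0.014,0,0,0,0,0,0,0.013,0,0,0,0,0,0,0.012,0,0,0,0,0,0,0.011,0,0,0,0,0,0,0.01,0,0,0,0,0,0,0.008,0,0,0,0,0,0,0.004,0,0,0,0,0,0,0,0,0,0,0,0,0,0],
  grip_force=60,
)

```text
clock: 8.75
ee_pos: [0.473, -0.2102, 0.1274]
orientation: [-179.9, -0.1, 9.9]
force: [-2.1, 1.6, 4.7]
grip_width: 0.117
```

The opening is wider now (0.117 against 0.081) but still under the bar's 12 mm, and there's an upward push. The pads hold the bar higher than nominal, so I'll go about 9 mm lower.

Emit:
carry_out(
  deltas=[0,0,0,0,0,0,0.02,0,0,0,0,0,0,0.03,0,0,0,0,0,0,0.035,0,0,0,0,0,-0.003,0.035,0,0,0,0,0,-0.006,0.035,0,0,0,0,0,-0.009,0.035,0,0,0,0,0,-0.009,0.03,0,0,0,0,0,-0.009,0.025,0,0,0,0,0,-0.009,0.022,0,0,0,0,0,-0.009,0.019,0,0,0,0,0,-0.009,0.017,0,0,0,0,0,-0.009,0.015],
)

```text
clock: 9.75
ee_pos: [0.473, -0.2102, 0.1186]
orientation: [-179.9, -0.1, 9.9]
force: [0.1, -0.4, -0.1]
grip_width: 0.176
```

Emit:
carry_out(
  deltas=[0,0,0,0,0,0,0.014,0,0,0,0,0,0,0.013,0,0,0,0,0,0,0.012,0,0,0,0,0,0,0.01,0,0,0,0,0,0,0.006,0,0,0,0,0,0,0,0,0,0,0,0,0,0,0,0,0,0,0,0,0],
)

```text
clock: 10.42
ee_pos: [0.4731, -0.2102, 0.1188]
orientation: [-179.9, -0.1, 9.9]
force: [-0.8, 0.4, 4.6]
grip_width: 0.125
```

```bash
python3 - <<'E'
from h import *
s=r.observe();print(s["clock"],s["ee_pos"],s["orientation"],s["force"],s["torque"],s["grip_width"])
a=r.get_image("wrist")[150:380,130:430,::-1];b=r.get_image("scene")[125:235,170:310,::-1]
cv2.imwrite("pics/w7.png",np.hstack([cv2.resize(a,(400,307)),cv2.resize(b,(391,307))]))
E
```

```text
10.4167 [ 0.47306728 -0.21018754  0.11881045] [-1.79891415e+02 -1.21312981e-01  9.85634131e+00] [-0.77533934  0.39803399  4.60845623] [0.26236048 0.35184595 0.00312496] 0.12477254063726263
```

View pics/w7.png

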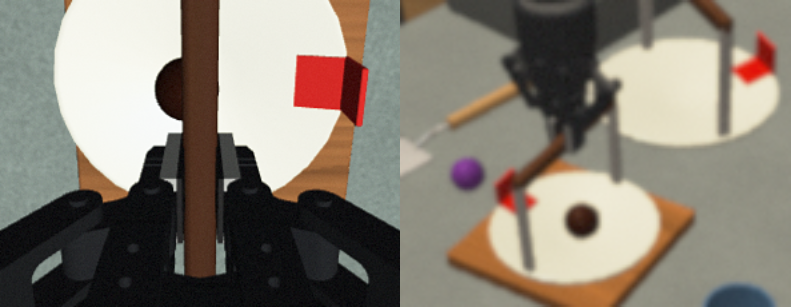

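The bar is now deep between the pads, opening 0.125. I'll try a small slow lift.

Emit:
carry_out(
  deltas=[0,0,0,0,0,0,0,0,0,0,0,0,0,0,0,0,0,0,0,0.001,0,0,0,0,0,0,0.002,0,0,0,0,0,0,0.004,0,0,0,0,0,0,0.006,0,0,0,0,0,0,0.008,0,0,0,0,0,0,0.01,0,0,0,0,0,0,0.012,0,0,0,0,0,0,0.014,0,0,0,0,0,0,0.015,0,0,0,0,0,0,0.015,0],
  grip_force=80,
)

```text
clock: 11.52
ee_pos: [0.4732, -0.2102, 0.1341]
orientation: [-179.9, -0.1, 9.9]
force: [-0.2, -0.4, -3.0]
grip_width: 0.116
```

```bash
python3 - <<'E'
from h import *
s=r.observe();print(s["clock"],s["ee_pos"],s["orientation"],s["force"],s["torque"],s["grip_width"])
a=r.get_image("wrist");b=r.get_image("scene")
cv2.imwrite("pics/w8.png",np.hstack([cv2.resize(a[:,:,::-1],(400,300)),cv2.resize(b[125:235,170:310,::-1],(400,300))]))
R=Ro.from_euler("xyz",s["orientation"],degrees=True)
E
```

```text
11.5167 [ 0.47323136 -0.21023584  0.13411236] [-1.79903801e+02 -1.48515074e-01  9.86010069e+00] [-0.18443362 -0.35445984 -2.97231961] [ 0.01021735 -0.02121175  0.01122847] 0.11592863575858442
```

View pics/w8.png

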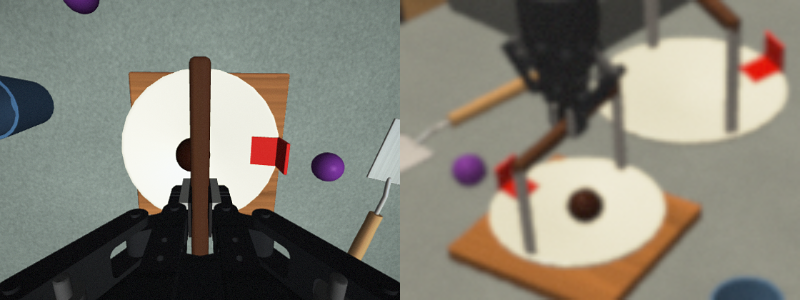

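```bash
cat > t.py <<'E'
from h import *
import sys
K=.0988
s=r.observe();p0,o=s["ee_pos"],s["orientation"];zu=p0[2]-K
print(s["clock"],p0.round(4),o.round(2),"F",s["force"].round(1),"M",s["torque"].round(2),"w",round(s["grip_width"],4))
im=r.get_image("wrist").astype(int);C=cam("wrist",(p0,o))
d=((im.max(2)<110)&(im[...,0]>im[...,2]+12))
rows=[v for v in range(40,160) if 12<d[v,255:305].sum()<35]
print("bar far end row",min(rows),"width@+20",d[min(rows)+20,255:305].sum())
for c in blobs(red(im),300):
    print("red wrist",c[:,0].mean(0).round(1),cv2.contourArea(c))
b=r.get_image("scene");cv2.imwrite(sys.argv[1],b[:,:,::-1]);b=b.astype(int);S=cam("scene")
w=((b.min(2)>140)&(np.ptp(b,2)<70)).astype(np.uint8)
cw=proj(S,[p0[0],p0[1],zu+.024])[0]
for c in blobs(cv2.morphologyEx(w,cv2.MORPH_CLOSE,np.ones((9,9))),600):
    h=cv2.convexHull(c)[:,0]
    if np.linalg.norm(h.mean(0)-cw)<40:
        q=ray(S,h,zu+.024)[:,:2].astype(np.float32);e=cv2.fitEllipse(q);print("rim scene",e[0],e[1],cv2.minEnclosingCircle(q)[1])
bp=proj(S,[p0[0],p0[1],zu+.028])[0];x,y=bp.astype(int)
dk=np.zeros(b.shape[:2],bool);dk[y-22:y+22,x-22:x+22]=((b.max(2)<95)&(b[...,0]>b[...,2]+8))[y-22:y+22,x-22:x+22]
for c in blobs(dk,40):
    (u,v),rad=cv2.minEnclosingCircle(c);print("ball",u,v,rad,(ray(S,[u,v],zu+.028)[0]-p0)[:2])
E
python3 t.py pics/s1.png
```

```text
11.6167 [ 0.4731 -0.2101  0.1338] [-1.7989e+02 -1.2000e-01  9.8600e+00] F [ 0.4 -1.1 -3.6] M [-0.04  0.01  0.  ] w 0.1115
bar far end row 80 width@+20 30
red wrist [369.3 210.8] 1259.0
rim scene (0.4727935492992401, -0.20920874178409576) (0.18341758847236633, 0.18852536380290985) 0.0951375886797905
ball 234.3648681640625 200.17567443847656 5.427923202514648 [-0.00324913  0.00850212]
ball 217.0 182.0 9.434081077575684 [-0.03339462 -0.09574481]
```

Emit:
carry_out(
  deltas=[0,0,0,0,0,0.001,0,0,0,0,0,0,0.003,0,0,0,0,0,0,0.006,0,0,0,0,0,0,0.01,0,0,0,0,0,0,0.014,0,0,0,0,0,0,0.019,0,0,0,0,0,0,0.024,0,0,0,0,0,0,0.029,0,0,0,0,0,0,0.034,0,0,0,0,0,0,0.037,0,0,0,0,0,0,0.039,0,0,0,0,0,0,0.04,0],
  grip_force=90,
)

```text
clock: 12.72
ee_pos: [0.4731, -0.2102, 0.1741]
orientation: [-179.9, -0.1, 9.9]
force: [0.5, 0.6, -3.8]
grip_width: 0.113
```

```bash
python3 t.py pics/s2.png
```

```text
12.7167 [ 0.4731 -0.2102  0.1741] [-1.7989e+02 -1.4000e-01  9.8600e+00] F [ 0.5  0.6 -3.8] M [ 0.01 -0.03 -0.01] w 0.1134
bar far end row 80 width@+20 30
red wrist [369.3 210.8] 1261.0
rim scene (0.3493712246417999, -0.22501413524150848) (0.25939249992370605, 0.4355253279209137) 0.212399423122406
ball 233.5 190.0 5.590270042419434 [-0.0021048   0.00979956]
ball 215.0 171.0 8.062357902526855 [-0.03427872 -0.09995219]
```

The dish is lifted, with no slip (the flag sits at the same wrist pixel) and the truffle central. I'll continue the lift and start the transfer and turn.

Emit:
carry_out(
  deltas=[0,0,0.2,0,0.001,0.002,0,0,0,0.5,0,0.003,0.005,0,0,0,1,0,0.006,0.008,0,0,0,1.7,0.001,0.01,0.011,0,0,0,2.6,0.001,0.015,0.014,0,0,0,3.6,0.001,0.021,0.017,0,0,0,4.7,0.002,0.027,0.02,0,0,0,5.7,0.002,0.033,0.023,0,0,0,6.8,0.003,0.039,0.026,0,0,0,7.8,0.003,0.045,0.029,0,0,0,8.8,0.003,0.051,0.032,0,0,0,9.9,0.004,0.057,0.034,0],
)

```text
clock: 13.82
ee_pos: [0.4769, -0.1525, 0.2082]
orientation: [-179.9, -0.1, 19.9]
force: [-0.5, 0.4, -3.4]
grip_width: 0.115
```

Emit:
carry_out(
  deltas=[0,0,1,0.0004,0.006,0.001,0,0,0,2.1,0.0008,0.012,0.001,0,0,0,3.1,0.0012,0.018,0.001,0,0,0,4.2,0.0016,0.024,0.001,0,0,0,5.2,0.002,0.03,0.001,0,0,0,6.2,0.0024,0.036,0.001,0,0,0,7.3,0.0028,0.042,0.001,0,0,0,8.3,0.0032,0.048,0.001,0,0,0,9.4,0.0036,0.054,0.001,0,0,0,10.4,0.004,0.06,0.001,0,0,0,11.4,0.0044,0.066,0.001,0,0,0,12.5,0.0048,0.072,0.001,0],
)

```text
clock: 14.82
ee_pos: [0.4818, -0.08, 0.2092]
orientation: [-179.9, -0.1, 32.5]
force: [-0.3, 0.8, -3.4]
grip_width: 0.113
```

```bash
python3 t.py pics/s3.png
```

```text
14.8167 [ 0.4818 -0.08    0.2092] [-1.7989e+02 -1.3000e-01  3.2460e+01] F [-0.3  0.8 -3.4] M [ 0.03 -0.03 -0.  ] w 0.1131
bar far end row 80 width@+20 30
red wrist [369.2 210.8] 1257.0
rim scene (0.38507944345474243, -0.14290054142475128) (0.24857810139656067, 0.42321231961250305) 0.2056177854537964
ball 265.0 199.5 6.500100135803223 [-0.00432271  0.00619375]
```

Emit:
carry_out(
  deltas=[0,0,0.2,0,0.001,0,0,0,0,0.5,0,0.003,0,0,0,0,1,0,0.006,0,0,0,0,1.7,0.001,0.01,0,0,0,0,2.6,0.001,0.015,0,0,0,0,3.6,0.001,0.021,0,0,0,0,4.7,0.002,0.027,0,0,0,0,5.7,0.002,0.033,0,0,0,0,6.8,0.003,0.039,0,0,0,0,7.8,0.003,0.045,0,0,0,0,8.8,0.003,0.051,0,0,0,0,9.9,0.004,0.057,0,0],
)

```text
clock: 15.92
ee_pos: [0.4857, -0.0215, 0.2092]
orientation: [-179.8, -0.1, 42.5]
force: [0.1, -0.0, -3.7]
grip_width: 0.114
```

Emit:
carry_out(
  deltas=[0,0,1,0.0004,0.006,0,0,0,0,2.1,0.0008,0.012,0,0,0,0,3.1,0.0012,0.018,0,0,0,0,4.2,0.0016,0.024,0,0,0,0,5.2,0.002,0.03,0,0,0,0,6.2,0.0024,0.036,0,0,0,0,7.3,0.0028,0.042,0,0,0,0,8.3,0.0032,0.048,0,0,0,0,9.4,0.0036,0.054,0,0,0,0,10.4,0.004,0.06,0,0,0,0,11.4,0.0044,0.066,0,0,0,0,12.5,0.0048,0.072,0,0],
)

```text
clock: 16.92
ee_pos: [0.4906, 0.0511, 0.2091]
orientation: [-179.8, -0.1, 55.1]
force: [0.4, -0.1, -3.7]
grip_width: 0.116
```

Emit:
carry_out(
  deltas=[0,0,1,0.0004,0.006,0,0,0,0,2.1,0.0008,0.012,0,0,0,0,3.1,0.0012,0.018,0,0,0,0,4.2,0.0016,0.024,0,0,0,0,5.2,0.002,0.03,0,0,0,0,6.2,0.0024,0.036,0,0,0,0,7.3,0.0028,0.042,0,0,0,0,8.3,0.0032,0.048,0,0,0,0,9.4,0.0036,0.054,0,0,0,0,10.4,0.004,0.06,0,0,0,0,11.4,0.0044,0.066,0,0,0,0,12.5,0.0048,0.072,0,0],
)

```text
clock: 17.92
ee_pos: [0.4954, 0.1237, 0.2091]
orientation: [-179.8, -0.1, 67.7]
force: [-1.1, 0.1, -3.6]
grip_width: 0.113
```

Emit:
carry_out(
  deltas=[0,0,1,0.0004,0.006,0,0,0,0,2.1,0.0008,0.012,0,0,0,0,3.1,0.0012,0.018,0,0,0,0,4.2,0.0016,0.024,0,0,0,0,5.2,0.002,0.03,0,0,0,0,6.2,0.0024,0.036,0,0,0,0,7.3,0.0028,0.042,0,0,0,0,8.3,0.0032,0.048,0,0,0,0,9.4,0.0036,0.054,0,0,0,0,10.4,0.004,0.06,0,0,0,0,11.4,0.0044,0.066,0,0,0,0,12.5,0.0048,0.072,0,0],
)

```text
clock: 18.92
ee_pos: [0.5002, 0.1963, 0.2091]
orientation: [-179.8, -0.1, 80.3]
force: [-0.6, 0.0, -4.5]
grip_width: 0.112
```

Emit:
carry_out(
  deltas=[0,0,1,0.0003,0.0055,0,0,0,0,1.9,0.0006,0.0105,0,0,0,0,2.7,0.001,0.015,0,0,0,0,3.4,0.0012,0.019,0,0,0,0,4,0.0014,0.0225,0,0,0,0,4.6,0.0016,0.026,0,0,0,0,5.2,0.0018,0.029,0,0,0,0,5.7,0.002,0.032,0,0,0,0,6.2,0.002,0.0345,0,0,0,0,6.5,0.002,0.0365,0,0,0,0,6.7,0.002,0.0375,0,0,0,0,6.8,0.002,0.038,0,0],
)

```text
clock: 19.92
ee_pos: [0.5022, 0.2344, 0.2091]
orientation: [-179.8, -0.1, 87.1]
force: [0.1, 0.3, -3.7]
grip_width: 0.11
```

```bash
python3 t.py pics/s4.png; python3 - <<'E'
from h import *
a=r.get_image("wrist")[:,:,::-1];b=r.get_image("scene")[130:400,200:540,::-1]
cv2.imwrite("pics/w9.png",np.hstack([cv2.resize(a,(400,300)),cv2.resize(b,(400,318))[:300]]))
E
```

```text
19.9167 [0.5022 0.2344 0.2091] [-1.7984e+02 -1.3000e-01  8.7150e+01] F [ 0.1  0.3 -3.7] M [0.04 0.01 0.02] w 0.1099
bar far end row 80 width@+20 30
red wrist [369.2 210.8] 1257.0
red wrist [368.5 117.1] 624.0
rim scene (0.502762496471405, 0.23340266942977905) (0.185820534825325, 0.1871655434370041) 0.09424030780792236
ball 362.5 257.0 7.632268905639648 [-9.67841566e-03  1.35282132e-05]
```

View pics/w9.png

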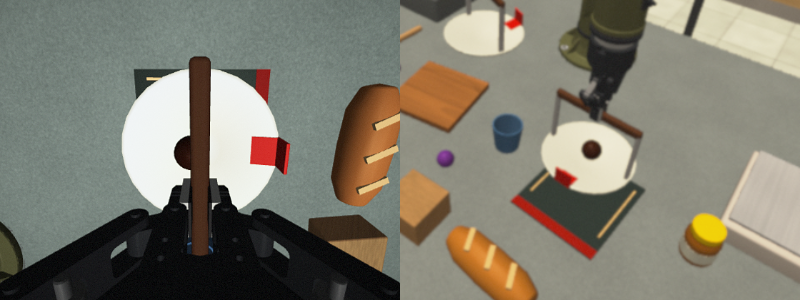

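The picture shows the dish level over the mat, its flag on the striped side and the truffle in the middle. I'll hold briefly, then hand in.

Emit:
carry_out(
  deltas=[0,0,0,0,0,0,0,0,0,0,0,0,0,0,0,0,0,0,0,0,0,0,0,0,0,0,0,0,0,0,0,0,0,0,0,0,0,0,0,0,0,0,0,0,0,0,0,0,0,0,0,0,0,0,0,0],
)

```text
clock: 20.78
ee_pos: [0.5022, 0.2341, 0.2091]
orientation: [-179.8, -0.1, 87.1]
force: [0.6, -0.3, -3.6]
grip_width: 0.115
```

```bash
python3 t.py pics/s5.png; python3 -c "
from workcell import r
print(abs(r.observe()['dq']).max());print(r.finish_job())"
```

```text
20.7833 [0.5022 0.2341 0.2091] [-1.7984e+02 -1.2000e-01  8.7110e+01] F [ 0.6 -0.3 -3.6] M [ 0.03 -0.04 -0.05] w 0.1146
bar far end row 80 width@+20 30
red wrist [369.2 210.8] 1255.0
red wrist [368.4 116.4] 639.5
rim scene (0.5028120875358582, 0.23299117386341095) (0.18615856766700745, 0.18736763298511505) 0.0942423939704895
ball 362.4459533691406 256.770263671875 7.653587818145752 [-1.02373897e-02 -7.79137673e-05]
0.07262923178751951
the job is handed in; nothing more can be done
None
```

I handed the job in at about 20.8 s, with the robot still holding the white dish over the mat, its flag towards the striped edge. The hand-in reports no verdict, so the figures below are my own last measurements.

- **First grasp failed:** the jaws slid off the top of the handle as I lifted. The dish did not measurably move and the truffle still looked central. I gripped about 18 mm lower, and that held for the lift, carry and turn of about 77°.
- **Position:** the dish centre measured (0.503, 0.233) against the mat centre at about (0.502, 0.234). Its underside is about 110 mm above the counter.
- **Direction and level:** the flag is within about 1° of the mat's +x, and the tool is within 0.2° of vertical. I did not measure the dish's own tilt, but the flag stayed at the same wrist-camera pixel from lift to hand-in, so it did not slip or tip in the grip.
- **Truffle:** it reads about 10 mm off-centre in the scene camera, well inside the limit, and did not move during the final hold. That camera read 6–10 mm throughout, while the closer wrist view gave about 4 mm before the lift.
- **Disagreement:** the jaw opening reads about 10 mm on the 12 mm bar, which I put down to pad squeeze or how the opening is scaled.
- **Bystanders:** nothing looked displaced in the pictures I viewed, but I did not measure their positions at the end.

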